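# Pack the test meter and shut its two-part case square

## Robot

A 6-joint arm with a two-finger parallel gripper is mounted at the origin on the work surface. World frame = base frame: x ahead of the robot, y to its left, z up, the work surface at z = 0. Lengths are in m, angles in rad, forces in N, time in s.
With the tool pointing down it reaches from about 0.3 to 0.825 m from the base axis. Payload 5.4 kg.
Tool frame: the origin (TCP) lies on the centre line of the jaws, within the pads' length; the fingertips stand 8 mm ahead of it and the grasp point (between the pads) lies 11 mm behind it (arm.nose_length is the distance from the TCP to the fingertips, in m); x points along the fingers, y is the direction in which the jaws open and shut, and the axes are right-handed (so a half turn about x gives the same grasp; the last joint's range is limited). The gripper opens to 92 mm and grips with 3 to 60 N. Pads are 20 mm wide; open, the fingers measure 128 mm over their backs; the gripper's body (75 mm by 189 mm) begins 69 mm behind the grasp point.
Start: joints at [-1.472, 0.158, 1.597, -0, 1.386, -0.21], TCP at [0.175, -0.548, 0.223] pointing down, gripper open.
Joint ranges: [-2.91, 2.91], [-0.94, 2.29], [0.18, 2.7], [-1.29, 4.43], [0.17, 2.64], [-3, 3]. Speed limits (rad/s): [2.57, 2.57, 3.14, 3.14, 3.14, 3.14].

## Interface

Orientations are given as a unit quaternion [w, x, y, z].
In Python, from cell import sensors, optics, arm gives the robot as it stands.
- The arm moves only by the tool arm_command, never from a script. Its argument "rows" is a list of rows, each an object with "hand": the finger opening in mm, from 0 to 91.9; "travel": the shift along the tool's x, y, z in mm, a list of three; "dr": the turn, a rotation vector about the tool's x, y, z in degrees, a list of three. In form: [{"hand": hand, "travel": [dx, dy, dz], "dr": [ax, ay, az]}, ...]. A call has 1 to 8 rows; each row shifts and turns the commanded pose from where the row before left it, along the tool's axes as they then stand; what a row does not reach is not made up. A row lasts 1/8 s, in which the tool goes at most 62.5 mm and 10.7 degrees, less where a joint would pass 70% of its speed; a pose out of reach is approached as far as the arm can. A call is refused whole if a number of a shift passes 62.5 or a number of a turn 10.7, either way. A call with a gripper value outside its range is refused whole. The fingers move at their own pace and stop on an object; the grip force is fixed at half the most. Time passes only in rows, so rows that do not move let the fingers close. It gives the time, the measured TCP pose, the force and the opening at its end, in the units of the state.
- sensors.get_state(): the state, without advancing time (a new reading comes with each control period).
- optics.grab_frame(name): name is "scene" or "top" or "wrist"; returns a dict with "image" (420x560x3 uint8, red, green, blue), "z_map" (420x560 float32, m along the optical axis (not along the pixel's ray), 0 where there is no reading), "fx", "fy", "cx", "cy" (pixels), "k1" (the pictures are not rectified: a ray, as slopes to the right and down, at radius r is drawn at 1 + k1 r^2 times it, then the intrinsics apply), "origin" and "orientation" of the camera in the world; the wrist camera has in their place "T_tool_cam" (4x4, takes a point from camera to tool coordinates, whose origin is the TCP and whose axes are the tool frame's). Camera axes: x right, y up, looking along -z (the intrinsics and any distortion apply to the point x, -y, -z); pixel columns grow to the right and rows downward; lengths in m; the calibration is good to about 2 mm. A picture is of the moment at which its call begins: read the wrist's pose just before it.
- arm.finish_job(): hands the job in, once; it reports no verdict.
The state is a dict: "clock": time; "qpos": joint angles; "joint_vel": joint speeds; "joint_efforts": joint torques, N m; "tcp_pos": TCP position; "ee_rot": TCP orientation; "ft_force": force on the tool from outside, world axes, zero at the start; "moment": the same for the moment, N m; "grip_width": finger opening in m.
Only numpy, scipy, OpenCV 4.12 (cv2) and the standard library are available. Lean on these libraries where they do the work, as an engineer would, in place of code of your own. Each camera call takes 0.05 s, during which the arm holds its last target. There are 200 camera calls.

## Task

Lower the yellow test meter face up into the fitted pocket of the open orange case (do not drop it in; either end may point at the hinge). Then close the hinged top half without slamming it, and seat it fully home on the bottom half with the two halves edge to edge: the worn hinge lets the top half slip sideways along its pin, so line its ends up with those of the bottom half. Leave the black power brick, tape roll and cleaner bottle where they are.

Things in the scene. Friction and masses are not known exactly. Their poses are not given: they have to be found in the camera images.
- case: Bottom half of an orange hard case, fixed to the bench: 240 (its x) x 160 (its y) x 45 mm high, walls 5 mm, open on top. Origin: centre of its underside; z up. The hinge runs along x on its +y top edge; the free edge is at -y. Grey padding up to 36 mm above the bench, with a black-floored pocket. A small loose battery lies in the compartment at +x (70 mm from the centre) and can stay.
- pocket (a point): Centre of the floor of the meter's pocket, 45 mm towards -x of the case's centre, 8 mm above the bench; axes as the case. Pocket 62 mm (x) x 126 mm (y), so 3 mm play all round the meter, 28 mm deep. Finger cut-outs at the middle of both long sides: 44 mm wide along y and reaching to 66 mm either side of the pocket's centre along x, down to the pocket's floor. A seated meter's underside is at this point; its top then stands 6 mm above the padding and 3 mm below the case's rim.
- meter: Yellow handheld test meter with black face, green screen and grey dial, 56 mm (its x) x 120 mm (its y, screen towards +y) x 34 mm high, about 0.3 kg, loose, lying face up on the bench. Origin: centre of its underside; z out of its face. Grip it across the 56 mm at the middle of its length.
- lid (a joint): Hinge angle of the case's top half (rad): 0 = shut flush on the bottom half, 1.57 = upright, starts at 1.6 to 1.95, stop at 2.1. The hinge is stiff (about 0.36 N m friction): the top half stays at any angle and must be pushed (about 3 to 5 N near its free edge) all the way down.
- lid_shift (a joint): Sideways slip of the top half along the hinge pin (m), positive towards the case's +x: 0 = the ends of the two halves are flush. Starts anywhere within 18 mm either way, stops at 20 mm; about 2 N of friction along the pin. Works at any lid angle.
- lid_hinge (a point): Point on the hinge line at the middle of the top half's length (moves with the slip): on the bottom half's +y outer face, 45 mm above the bench. Its axes turn with the top half; shut, they agree with the case's. In these axes the orange top half is a shell 240 mm long (x -120 to 120), from y = 0 to -160 (free edge), from z = 0 (parting plane) to 35 mm (flat outer face); its inside is padded. Shut, it pivots down on to the rim and its outer face is 80 mm above the bench.
- lid_handle (a point): Middle of the outermost face of the black moulded grip on the top half's outer face: a solid bar 20 mm along x, 70 mm along y, standing 28 mm off the outer face, centred on the outer face (80 mm from the hinge). Axes as point lid_hinge. When shut it points up with its top 108 mm above the bench and can be pinched from above across its 20 mm. The outer face between grip and free edge is bare for 45 mm.
- brick: Black power brick 50 x 105 x 30 mm, a bystander. Origin: centre of underside.
- tape: White tape roll, 90 mm across, 25 mm high, a bystander. Origin: centre of underside.
- cleaner: White cleaner bottle, 60 mm across, 170 mm high, standing at the far side, a bystander. Origin: centre of underside.
Things that resemble listed ones, but are neither listed nor needed, are in the scene too. Leave any pink, red or turquoise look-alike of the meter alone.

How it is judged:
On the way, in this order (a step that is already met when the one before it is completed fails the run):
1. the meter lies seated in its pocket while the case is still open (x of meter in the frame of pocket between -0.005 and 0.005 m and y of meter in the frame of pocket between -0.005 and 0.005 m and z of meter in the frame of pocket below 0.003 m and angle between meter's own z axis and vertical below 0.06 rad and linear speed of meter below 0.02 m/s and value of joint lid above 0.5 rad), for 0.2 s.
2. the top half is shut down on the bottom half (value of joint lid below 0.025 rad), for 0.2 s.
At the end, for the whole second after the job is handed in: Meter face up and at rest on the pocket's floor (centre within 5 mm, raised under 3 mm, tilt under 0.06 rad); top half fully down (hinge below 0.025 rad, under 4 mm gap at the free edge), not moving, its ends within 3 mm of the bottom half's; all released (x of meter in the frame of pocket between -0.005 and 0.005 m and y of meter in the frame of pocket between -0.005 and 0.005 m and z of meter in the frame of pocket below 0.003 m and angle between meter's own z axis and vertical below 0.06 rad and linear speed of meter below 0.02 m/s and value of joint lid below 0.025 rad and velocity of joint lid between -0.05 and 0.05 rad/s and value of joint lid_shift between -0.003 and 0.003 m); the robot touches nothing.
It fails at once if the meter is dropped (falls out of the fingers faster than 0.6 m/s) (linear speed of meter above 0.6 m/s and contact force between the fingers and meter below 0.1 N).
It fails at once if the top half is slammed (closes faster than 4 rad/s) (velocity of joint lid below -4 rad/s).
It fails at once if the power brick, tape roll or cleaner bottle is disturbed (moved over 30 mm) (distance of any of brick, tape, cleaner from where it was at the start of the episode above 0.03 m).
It also fails if it takes over 67 s, if anything falls off the work surface, if the arm or the gripper's body presses on something with over 40 N, if the wrist force passes 120 N, or if a joint passes its speed limit or range.

## Working session

There is one attempt and no reset: what is moved stays moved. The work goes in short steps, Python scripts to look and compute and a tool call to move; the robot and the scene stay as the last step left them, time stands still between calls to the robot, and variables do not carry over. Pictures are saved under pics/ and viewed, about 8 in all and at most 12, crops included, and the job is handed in when it is done.

Besides the shell and the picture viewer there is one more tool, called as name([rows], argument=value, ...), one row to a line, values as JSON. arm_command: Moves the arm, as the interface text tells. Its arguments: {"type":"object","properties":{"rows":{"type":"array","items":{"type":"object","properties":{"hand":{"type":"number"},"travel":{"type":"array","items":{"type":"number"}},"dr":{"type":"array","items":{"type":"number"}}}}}},"required":["rows"]}

```bash
ls; mkdir -p pics; cat > h.py <<'E'
import numpy as np, cv2
from cell import sensors, optics, arm
from scipy.spatial.transform import Rotation as R
def q2R(q): return R.from_quat([q[1],q[2],q[3],q[0]]).as_matrix()
def grab(name):
    s=sensors.get_state(); f=optics.grab_frame(name)
    if name=="wrist":
        T=np.eye(4);T[:3,:3]=q2R(s["ee_rot"]);T[:3,3]=s["tcp_pos"];T=T@np.array(f["T_tool_cam"])
        f["Rm"],f["o"]=T[:3,:3],T[:3,3]
    else: f["Rm"],f["o"]=q2R(f["orientation"]),np.array(f["origin"])
    return f
def slopes(f,uv):
    uv=np.asarray(uv,float).reshape(-1,2)
    d=np.c_[(uv[:,0]-f["cx"])/f["fx"],(uv[:,1]-f["cy"])/f["fy"]]; s=d.copy()
    for _ in range(10): s=d/(1+f["k1"]*(s**2).sum(1,keepdims=True))
    return s
def rays(f,uv):
    s=slopes(f,uv); return np.c_[s[:,0],-s[:,1],-np.ones(len(s))]@f["Rm"].T
def onz(f,uv,z):
    d=rays(f,uv); z=np.asarray(z); return f["o"]+d*((z-f["o"][2])/d[:,2])[:,None]
def cloud(f):
    v,u=np.mgrid[0:f["image"].shape[0],0:f["image"].shape[1]]
    d=rays(f,np.c_[u.ravel(),v.ravel()]); P=f["o"]+d*f["z_map"].reshape(-1,1)
    P[f["z_map"].ravel()==0]=np.nan
    return P.reshape(*u.shape,3)
def save(n,im): cv2.imwrite("pics/"+n+".png",cv2.cvtColor(im,cv2.COLOR_RGB2BGR))
E
python3 - <<'E'
from h import *
s=sensors.get_state();print(s)
a=grab("top");b=grab("scene")
for f in(a,b):print({k:f[k] for k in("fx","cx","cy","k1","o")},f["Rm"].round(3).tolist())
save("top0",a["image"]);save("scene0",b["image"])
E
```

```text
pics
{'clock': 0.0, 'qpos': array([-1.47211454e+00,  1.59034231e-01,  1.59819195e+00,  9.73291320e-06,
        1.38621264e+00, -2.10060045e-01]), 'joint_vel': array([-1.32915002e-03,  4.33359129e-04,  3.25554176e-05,  2.36933363e-03,
       -1.39427107e-03, -1.46277752e-03]), 'joint_efforts': array([ 3.61257898e-04, -3.85570621e+01, -3.22108519e+01,  7.02002342e-02,
        3.78692604e-02, -1.35284749e-04]), 'tcp_pos': array([ 0.17466391, -0.54720072,  0.22164741]), 'ee_rot': array([ 0.10807151,  0.6987377 ,  0.10937454, -0.69865828]), 'ft_force': array([0.25305955, 0.64476925, 0.32831925]), 'moment': array([ 0.04071359,  0.02721092, -0.00803018]), 'grip_width': 0.09192892928112235}
{'fx': 438.12395170857525, 'cx': 276.97464433421544, 'cy': 203.46974506632202, 'k1': -0.03738117823040392, 'o': array([ 0.39282141, -0.03285216,  1.31085837])} [[0.018, 0.995, -0.099], [-1.0, 0.02, 0.019], [0.021, 0.099, 0.995]]
{'fx': 544.219556096372, 'cx': 272.083563592854, 'cy': 205.1953337101924, 'k1': -0.17069930022629212, 'o': array([ 1.44600253, -0.59437579,  0.85150079])} [[0.504, -0.498, 0.705], [0.863, 0.276, -0.423], [0.016, 0.822, 0.569]]
```

View pics/top0.png

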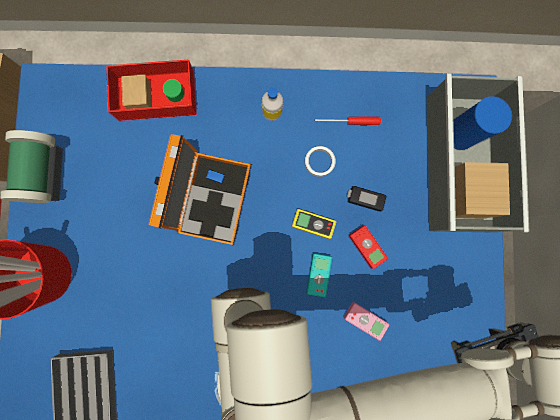

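View pics/scene0.png

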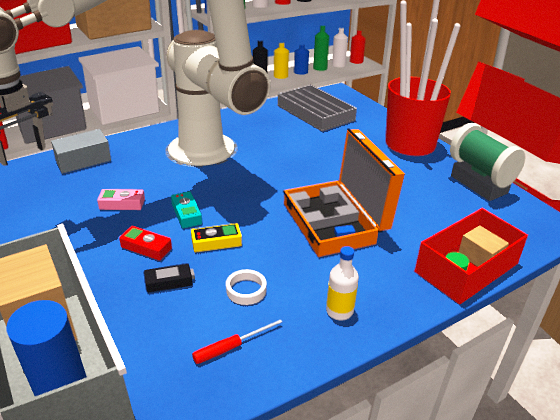

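Top view: the yellow meter is at (314,223). Things that could be mistaken for it: red (368,247), turquoise (319,275), pink (367,321) and the black brick (367,198). The case is at (212,200), with the lid open on the image left (+y). I choose the yellow one, then measure it and check it in a crop.

```bash
python3 - <<'E'
from h import *
f=grab("top");im=f["image"];P=cloud(f)
hsv=cv2.cvtColor(im,cv2.COLOR_RGB2HSV)
# meter
m=cv2.inRange(hsv,(24,120,120),(35,255,255));m[:, :280]=0;m[:,350:]=0;m[:200]=0;m[250:]=0
c=np.argwhere(m)[:,::-1]; print("yellow",len(c),c.min(0),c.max(0), "z",np.nanpercentile(P[m>0][:,2],[5,50,95]).round(4))
top=m.copy(); top[~(P[...,2]>0.028)]=0
c=np.argwhere(top)[:,::-1]
W=onz(f,c,0.034)[:,:2].astype(np.float32); r=cv2.minAreaRect(W);print("meter",r)
g=cv2.inRange(hsv,(45,60,60),(85,255,255));g[:, :280]=0;g[:,345:]=0;g[:205]=0;g[245:]=0
print("screen",onz(f,np.argwhere(g)[:,::-1],0.034).mean(0))
# case
o=cv2.inRange(hsv,(8,150,100),(20,255,255));o[:, :140]=0;o[:,260:]=0;o[:130]=0;o[250:]=0
z=P[...,2]
rim=(o>0)&(abs(z-0.045)<0.008)
print("rim",rim.sum()); W=onz(f,np.argwhere(rim)[:,::-1],0.045)[:,:2].astype(np.float32)
print(cv2.minAreaRect(W))
print("lid pts")
lid=(o>0)&(z>0.06);L=P[lid];print(lid.sum(),np.nanpercentile(L,[1,50,99],axis=0).round(3))
vis=im.copy();vis[rim]=[0,255,255];vis[lid]=[255,0,255];vis[top>0]=[255,0,0]
a=cv2.resize(im[190:250,270:390],(800,400),interpolation=cv2.INTER_CUBIC)[:, :]
b=cv2.resize(vis[125:255,140:400],(520,260),interpolation=cv2.INTER_NEAREST)
cv=np.zeros((600,800,3),np.uint8);cv[:320,:640]=cv2.resize(im[190:250,270:390],(640,320),interpolation=cv2.INTER_CUBIC);cv[330:590,:520]=b
save("crop1",cv)
for n,u in(("brick",(367,198)),("tape",(308,160)),("cleaner",(272,103))):print(n,P[u[1],u[0]])
E
```

```text
yellow 235 [292 209] [335 238] z [0.0282 0.0333 0.0375]
meter ((0.4643706679344177, -0.16614001989364624), (0.11795631796121597, 0.05464288964867592), 73.2739486694336)
screen [ 0.4739867  -0.13599994  0.034     ]
rim 463
((0.5340349674224854, 0.13634748756885529), (0.18631255626678467, 0.24052228033542633), 78.68231964111328)
lid pts
986 [[0.439 0.184 0.064]
 [0.56  0.23  0.203]
 [0.672 0.264 0.209]]
brick [ 0.54210434 -0.32351423  0.032763  ]
tape [ 6.58512485e-01 -1.50508997e-01  2.26389095e-04]
cleaner [ 0.79175788 -0.03702198  0.1270888 ]
```

View pics/crop1.png

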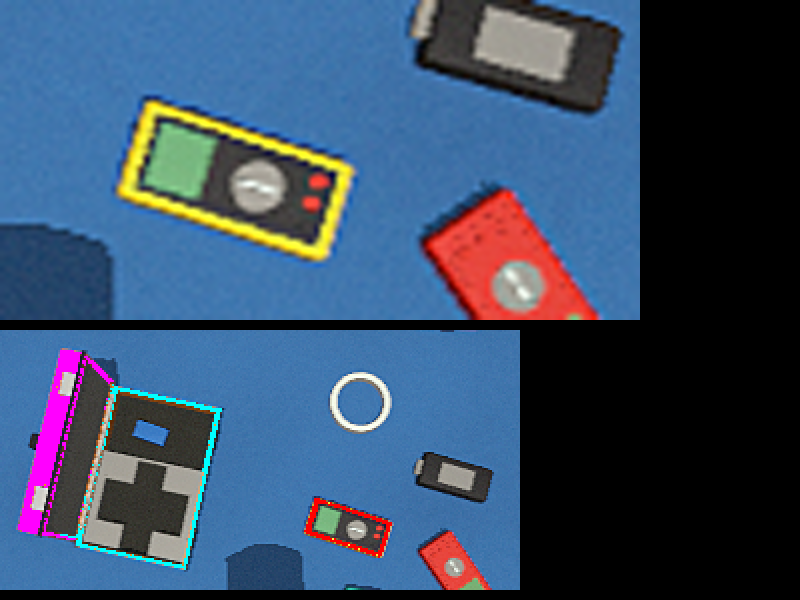

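The crop confirms yellow body, green screen and grey dial. The rim outline (cyan) and lid edge (magenta) are detected properly. Next I refine the case pose and work out the moves.

```bash
cat >> h.py <<'E'
def to(tip,yawy,s=None,down=True):
    """rows to bring TCP to tip (world), tool x down, tool y along angle yawy (deg, mod 180)"""
    s=s or sensors.get_state(); Rc=q2R(s["ee_rot"]); p=np.array(s["tcp_pos"])
    best=None
    for k in(0,180):
        a=np.radians(yawy+k); y=np.array([np.cos(a),np.sin(a),0]); x=np.array([0,0,-1.]); Rt=np.c_[x,y,np.cross(x,y)]
        rv=R.from_matrix(Rc.T@Rt).as_rotvec(degrees=True)
        if best is None or np.linalg.norm(rv)<np.linalg.norm(best[0]): best=(rv,Rt)
    d=np.array(tip)-p
    print("dr",best[0].round(2),"travel now-axes",(Rc.T@d*1e3).round(1),"travel after turn",(best[1].T@d*1e3).round(1)," tool-y end",best[1][:,1].round(3))
E
python3 - <<'E'
from h import *
fs=[grab("top"),grab("scene")]
f=fs[0]
w=grab("wrist");s=sensors.get_state();print("T_tool_cam",(np.linalg.inv(np.vstack([np.c_[q2R(s['ee_rot']),s['tcp_pos']],[0,0,0,1]]))@np.r_[w["o"],1]).round(3), "R",q2R(s['ee_rot']).round(2).tolist())
im=f["image"];P=cloud(f);hsv=cv2.cvtColor(im,cv2.COLOR_RGB2HSV)
o=cv2.inRange(hsv,(8,150,100),(20,255,255));o[:, :140]=0;o[:,260:]=0;o[:130]=0;o[250:]=0
z=P[...,2]
rim=(o>0)&(abs(z-0.045)<0.008)
W=onz(f,np.argwhere(rim)[:,::-1],0.045)[:,:2]
c0=np.array([.534,.1363])
for it in range(3):
    a=np.radians(-11.32) if it==0 else a
    ex=np.array([np.cos(a),np.sin(a)]);ey=np.array([-ex[1],ex[0]])
    q=np.c_[(W-c0)@ex,(W-c0)@ey]
    fr=q[(q[:,1]<q[:,1].min()+.006)&(abs(q[:,0])<.11)]
    k=np.polyfit(fr[:,0],fr[:,1],1);a+=np.arctan(k[0])
body=q[(q[:,1]<q[:,1].min()+.13)]
print("deg",np.degrees(a),"x ext",body[:,0].min(),body[:,0].max(),"free edge",np.percentile(q[:,1],[0,1,3]),"fr mean",fr[:,1].mean())
# outer extents: free edge centre of 5mm wall at mean -> -77.5
xlo,xhi=body[:,0].min(),body[:,0].max()
print("len",xhi-xlo)
wl=[body[body[:,0]<xlo+.007][:,0].mean(),body[body[:,0]>xhi-.007][:,0].mean()];print("wall means",wl)
cx=(xlo+xhi)/2; cy=fr[:,1].mean()+.0775
C=c0+cx*ex+cy*ey; print("case",C,"pocket",C-.045*ex)
# pocket black floor from depth
Q=(P[...,:2]-C); X=Q@ex;Y=Q@ey
fl=(abs(z-.008)<.006)&(abs(X+.045)<.07)&(abs(Y)<.07)
m=fl&(abs(Y)>.03);print("pocket x range",np.percentile(X[m],[1,50,99]).round(4));m=fl&(abs(X+.045)<.02);print("pocket y range",np.percentile(Y[m],[1,50,99]).round(4))
# lid
lid=(o>0)&(z>.06)&(abs(X)<.15)
Z=z[lid];YY=Y[lid];XX=X[lid]
print("lid x ext",np.percentile(XX,[0.5,1,50,99,99.5]).round(4),"y",np.percentile(YY,[1,50,99]).round(4),"z",np.percentile(Z,[1,50,99]).round(4))
e=lid&(z>.19);print("edge rim (top) y/z",np.percentile(Y[e],[2,50,98]).round(3),np.percentile(z[e],[2,50,98]).round(3))
Xe=onz(f,np.argwhere(e)[:,::-1],.203)[:,:2]-C;print("edge x",np.percentile(Xe@ex,[0,.5,1,99,99.5,100]).round(4))
to([.4644,-.1661,.10],-16.7)
E
```

```text
T_tool_cam [-0.163 -0.001 -0.082  1.   ] R [[-0.0, 0.3, -0.95], [0.0, -0.95, -0.3], [-1.0, -0.0, -0.0]]
deg -10.824695939434823 x ext -0.11988011020054962 0.12012525746258104 free edge [-0.09274644 -0.09248356 -0.09212034] fr mean -0.08989340288599859
len 0.24000536766313066
wall means [np.float64(-0.11739805628555225), np.float64(0.11683887330104657)]
case [0.53179284 0.1241041 ] pocket [0.48759356 0.13255537]
pocket x range [-0.1142 -0.0464 -0.0147]
pocket y range [-0.0559  0.003   0.0631]
lid x ext [-0.1131 -0.1125  0.0075  0.1236  0.124 ] y [0.0828 0.1107 0.1264] z [0.0666 0.2028 0.2089]
edge rim (top) y/z [0.091 0.112 0.126] [0.198 0.203 0.208]
edge x [-0.1142 -0.1132 -0.1124  0.1225  0.1237  0.125 ]
dr [-5.561e+01 -3.000e-02  3.000e-02] travel now-axes [ 122.5 -275.3 -391.9] travel after turn [ 122.3  167.9 -448.6]  tool-y end [ 0.958 -0.287  0.   ]
```

Lid: slip is about +5 mm and the angle about 1.64 rad. The case measures 240.0 mm long, as given. The wrist camera sits 82 mm off on the tool's −z side. I'll half-turn the tool in transit so the camera faces away from the lid, which means the meter's screen points at the free edge; that is allowed.

arm_command([
  {"hand":91.9,"travel":[5,0,0],"dr":[-9.3,0,0]},
  {"hand":91.9,"travel":[5,0,0],"dr":[-9.3,0,0]},
  {"hand":91.9,"travel":[5,0,0],"dr":[-9.3,0,0]},
  {"hand":91.9,"travel":[5,0,0],"dr":[-9.3,0,0]},
  {"hand":91.9,"travel":[5,0,0],"dr":[-9.3,0,0]},
  {"hand":91.9,"travel":[5,0,0],"dr":[-9.1,0,0]},
  {"hand":91.9,"travel":[0,20,-53],"dr":[0,0,0]},
  {"hand":91.9,"travel":[0,20,-53],"dr":[0,0,0]},
])

```text
clock: 1.3
tcp_pos: [0.244, -0.4568, 0.1924]
ee_rot: [0.422, 0.568, 0.422, -0.568]
ft_force: [0.0, -0.1, 0.5]
grip_width: 0.0921
```

arm_command([
  {"hand":91.9,"travel":[0,20,-53],"dr":[0,0,0]},
  {"hand":91.9,"travel":[0,20,-53],"dr":[0,0,0]},
  {"hand":91.9,"travel":[0,20,-53],"dr":[0,0,0]},
  {"hand":91.9,"travel":[0,20,-53],"dr":[0,0,0]},
  {"hand":91.9,"travel":[0,20,-53],"dr":[0,0,0]},
  {"hand":91.9,"travel":[0,20,-53],"dr":[0,0,0]},
  {"hand":91.9,"travel":[0,8,-25],"dr":[0,0,0]},
  {"hand":91.9,"travel":[0,0,0],"dr":[0,0,0]},
])

```text
clock: 2.3
tcp_pos: [0.4653, -0.1647, 0.1926]
ee_rot: [-0.423, -0.567, -0.423, 0.567]
ft_force: [-0.6, -0.1, 0.1]
grip_width: 0.0917
```

```bash
python3 - <<'E'
from h import *
s=sensors.get_state();print(s["clock"],s["qpos"].round(3),s["tcp_pos"].round(4))
f=grab("wrist");im=f["image"];hsv=cv2.cvtColor(im,cv2.COLOR_RGB2HSV)
m=cv2.inRange(hsv,(24,120,110),(35,255,255))
n,l,st,_=cv2.connectedComponentsWithStats(m);i=1+st[1:,4].argmax();print("blob",st[i])
P=cloud(f)
mm=(l==i);print("z",np.nanpercentile(P[mm][:,2],[5,50,95]).round(4))
mm&=(P[...,2]>.029)
W=onz(f,np.argwhere(mm)[:,::-1],.034)[:,:2].astype(np.float32);r=cv2.minAreaRect(W);print(r)
save("w1",im)
to([r[0][0],r[0][1],.10],-16.7)
E
```

```text
2.3 [-0.586 -0.03   1.855 -0.     1.316 -0.297] [ 0.4653 -0.1647  0.1926]
blob [251 218  61  44 626]
z [0.033  0.0346 0.036 ]
((0.4536582827568054, -0.2026645392179489), (0.04193437099456787, 0.054630376398563385), 74.4516830444336)
dr [0.09 0.02 0.02] travel now-axes [92.5 -0.  38.5] travel after turn [92.5 -0.  38.5]  tool-y end [ 0.958 -0.287  0.   ]
```

View pics/w1.png

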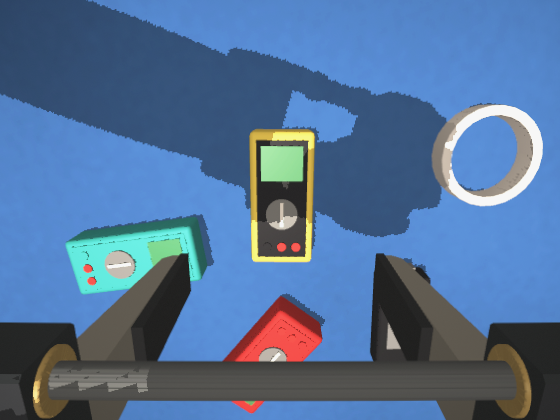

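The wrist view shows the meter at (282,196) upright in the frame, half in the arm's shadow, which cut the mask. I'll relax the brightness threshold and measure again.

```bash
python3 - <<'E'
from h import *
f=grab("wrist");im=f["image"];hsv=cv2.cvtColor(im,cv2.COLOR_RGB2HSV);P=cloud(f)
m=cv2.inRange(hsv,(17,110,50),(38,255,255));m[:,:230]=0;m[:,335:]=0;m[:110]=0;m[280:]=0
mm=(m>0)&(P[...,2]>.029)&(P[...,2]<.04)
W=onz(f,np.argwhere(mm)[:,::-1],.034)[:,:2].astype(np.float32);r=cv2.minAreaRect(W);print(mm.sum(),r)
to([r[0][0],r[0][1],.012],r[2]-90)
E
```

```text
2415 ((0.4649693965911865, -0.16504110395908356), (0.11828207224607468, 0.05502459406852722), 73.16301727294922)
dr [0.15 0.03 0.02] travel now-axes [180.5   0.2  -1.6] travel after turn [ 1.805e+02  1.000e-01 -1.500e+00]  tool-y end [ 0.957 -0.29   0.   ]
```

Top and wrist views agree within about 1 mm. Lowering and gripping.

arm_command([
  {"hand":84,"travel":[45,0,-0.7],"dr":[0.1,0,0]},
  {"hand":84,"travel":[45,0,0],"dr":[0,0,0]},
  {"hand":84,"travel":[40,0,0],"dr":[0,0,0]},
  {"hand":84,"travel":[30,0,0],"dr":[0,0,0]},
  {"hand":84,"travel":[14,0,0],"dr":[0,0,0]},
  {"hand":84,"travel":[6,0,0],"dr":[0,0,0]},
  {"hand":50,"travel":[0,0,0],"dr":[0,0,0]},
  {"hand":45,"travel":[0,0,0],"dr":[0,0,0]},
])

```text
clock: 3.4
tcp_pos: [0.4658, -0.166, 0.0138]
ee_rot: [0.422, 0.568, 0.421, -0.567]
ft_force: [-0.1, 0.0, 0.3]
grip_width: 0.0659
```

arm_command([
  {"hand":45,"travel":[0,0,0],"dr":[0,0,0]},
  {"hand":45,"travel":[0,0,0],"dr":[0,0,0]},
  {"hand":45,"travel":[0,0,0],"dr":[0,0,0]},
])

```text
clock: 3.78
tcp_pos: [0.4654, -0.1657, 0.0134]
ee_rot: [0.422, 0.568, 0.421, -0.568]
ft_force: [-1.8, 1.1, 5.9]
grip_width: 0.056
```

arm_command([
  {"hand":45,"travel":[-30,0,0],"dr":[0,0,0]},
  {"hand":45,"travel":[-45,0,0],"dr":[0,0,0]},
  {"hand":45,"travel":[-45,0,0],"dr":[-10,0,0]},
  {"hand":45,"travel":[-30,0,0],"dr":[-10,0,0]},
  {"hand":45,"travel":[0,0,0],"dr":[-10,0,0]},
  {"hand":45,"travel":[0,0,0],"dr":[-10,0,0]},
  {"hand":45,"travel":[0,0,0],"dr":[-10,0,0]},
  {"hand":45,"travel":[0,0,0],"dr":[0,0,0]},
])

```text
clock: 4.78
tcp_pos: [0.4644, -0.1649, 0.1617]
ee_rot: [0.621, 0.337, 0.622, -0.337]
ft_force: [0.5, -0.1, -2.9]
grip_width: 0.0558
```

```bash
python3 - <<'E'
from h import *
s=sensors.get_state();print(s["clock"],s["qpos"].round(3),s["tcp_pos"].round(4),s["grip_width"])
Rc=q2R(s["ee_rot"]);print("travel",(Rc.T@(np.array([.4876,.1326,.163])-s["tcp_pos"])*1e3).round(1), "psi",np.degrees(np.arctan2(Rc[1,1],Rc[0,1])))
E
```

```text
4.775 [-5.870e-01  1.000e-03  1.888e+00  0.000e+00  1.254e+00 -1.165e+00] [ 0.4644 -0.1649  0.1617] 0.05581345871055636
travel [  -1.   181.9 -236.6] psi 33.08690465295041
```

arm_command([
  {"hand":45,"travel":[-4,30,-39],"dr":[0,0,0]},
  {"hand":45,"travel":[-4,30,-39],"dr":[0,0,0]},
  {"hand":45,"travel":[-4,30,-39],"dr":[0,0,0]},
  {"hand":45,"travel":[-4,30,-39],"dr":[0,0,0]},
  {"hand":45,"travel":[-4,30,-39],"dr":[0,0,0]},
  {"hand":45,"travel":[0,30,-39],"dr":[0,0,0]},
  {"hand":45,"travel":[0,0,0],"dr":[-10,0,0]},
  {"hand":45,"travel":[0,0,0],"dr":[-10,0,0]},
])

```text
clock: 5.78
tcp_pos: [0.4869, 0.1299, 0.182]
ee_rot: [0.671, 0.222, 0.672, -0.222]
ft_force: [0.2, -0.1, -3.0]
grip_width: 0.0557
```

arm_command([
  {"hand":45,"travel":[0,0,0],"dr":[-10,0,0]},
  {"hand":45,"travel":[0,0,0],"dr":[-10,0,0]},
  {"hand":45,"travel":[0,0,0],"dr":[-10,0,0]},
  {"hand":45,"travel":[0,0,0],"dr":[-10,0,0]},
  {"hand":45,"travel":[0,0,0],"dr":[-10,0,0]},
  {"hand":45,"travel":[0,0,0],"dr":[-10,0,0]},
  {"hand":45,"travel":[0,0,0],"dr":[-10,0,0]},
  {"hand":45,"travel":[0,0,0],"dr":[-10,0,0]},
])

```text
clock: 6.78
tcp_pos: [0.487, 0.129, 0.182]
ee_rot: [0.657, -0.261, 0.658, 0.261]
ft_force: [0.0, 0.5, -3.3]
grip_width: 0.0559
```

arm_command([
  {"hand":45,"travel":[0,0,0],"dr":[-10,0,0]},
  {"hand":45,"travel":[0,0,0],"dr":[-10,0,0]},
  {"hand":45,"travel":[0,0,0],"dr":[-10,0,0]},
  {"hand":45,"travel":[0,0,0],"dr":[-6.1,0,0]},
  {"hand":45,"travel":[0,0,0],"dr":[0,0,0]},
  {"hand":45,"travel":[0,0,0],"dr":[0,0,0]},
])

```text
clock: 7.52
tcp_pos: [0.4872, 0.129, 0.1823]
ee_rot: [0.545, -0.45, 0.545, 0.45]
ft_force: [-0.3, 0.8, -3.2]
grip_width: 0.0559
```

```bash
cat > chk.py <<'E'
from h import *
s=sensors.get_state();print(s["clock"],s["qpos"].round(3),s["tcp_pos"].round(4),s["grip_width"])
to([.4876,.1326,.10],-10.82)
f=grab("wrist");im=f["image"];P=cloud(f);hsv=cv2.cvtColor(im,cv2.COLOR_RGB2HSV)
C=np.array([.53179,.1241]);a=np.radians(-10.82);ex=np.array([np.cos(a),np.sin(a)]);ey=np.array([-ex[1],ex[0]])
o=cv2.inRange(hsv,(5,130,50),(20,255,255))>0
rim=o&(abs(P[...,2]-.045)<.006)
W=onz(f,np.argwhere(rim)[:,::-1],.045)[:,:2]-C;X,Y=W@ex,W@ey
print("rim n",len(X),"x",np.percentile(X,[0,1,99,100]).round(4),"y",np.percentile(Y,[0,1,99,100]).round(4))
fr=(abs(Y+.0775)<.008)
if fr.sum()>30:
    k=np.polyfit(X[fr],Y[fr],1);print("free edge mid",Y[fr].mean(),"ang err deg",np.degrees(np.arctan(k[0])),"x span",X[fr].min(),X[fr].max())
m=cv2.inRange(hsv,(21,110,50),(38,255,255))>0
t=s["tcp_pos"][2]+.0206
mm=m&(abs(P[...,2]-t)<.006);print("meter top z",np.nanpercentile(P[m][:,2],[10,50,90]).round(4),"exp",t)
if mm.sum()>100:
    W=(onz(f,np.argwhere(mm)[:,::-1],t)[:,:2]-C)@np.c_[ex,ey];print("meter rect in case",cv2.minAreaRect(W.astype(np.float32)))
import sys;save(sys.argv[1],im)
E
python3 chk.py w2
```

```text
7.525 [ 0.019  0.008  1.838  0.     1.296 -2.933] [0.4872 0.129  0.1823] 0.055896249234581835
dr [-0.07 -0.   -0.03] travel now-axes [82.3  0.3  3.6] travel after turn [82.3  0.3  3.6]  tool-y end [-0.982  0.188  0.   ]
rim n 4235 x [-0.1204 -0.1199  0.1209  0.1282] y [-0.0791 -0.0783  0.0887  0.0898]
free edge mid -0.0756190566312807 ang err deg -0.14423529013791078 x span -0.12035194548415917 0.12063429566352916
meter top z [0.0464 0.2029 0.2042] exp 0.20292864597223975
meter rect in case ((-0.04452364891767502, -0.0025961287319660187), (0.11844918876886368, 0.054924942553043365), 89.90859985351562)
```

View pics/w2.png

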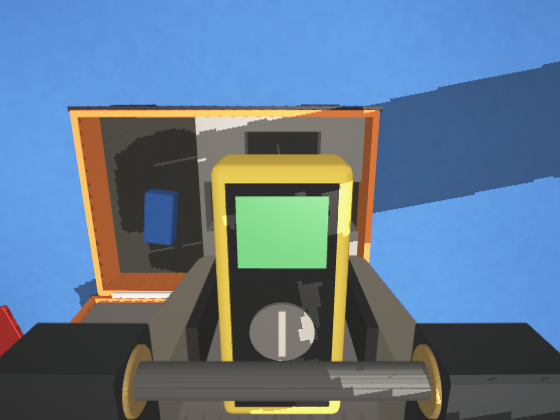

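The meter is held level and square, screen towards the free edge. In the same camera, the meter's offset from the pocket relative to the rim is about 3.7 mm in case y. I'll correct that, lower to just above the rim and check again.

arm_command([
  {"hand":45,"travel":[20,0.3,3.7],"dr":[-0.1,0,0]},
  {"hand":45,"travel":[35,0,0],"dr":[0,0,0]},
  {"hand":45,"travel":[35,0,0],"dr":[0,0,0]},
  {"hand":45,"travel":[24,0,0],"dr":[0,0,0]},
  {"hand":45,"travel":[0,0,0],"dr":[0,0,0]},
  {"hand":45,"travel":[0,0,0],"dr":[0,0,0]},
])

```text
clock: 8.32
tcp_pos: [0.4888, 0.1327, 0.0698]
ee_rot: [0.545, -0.452, 0.544, 0.451]
ft_force: [0.2, -0.1, -2.8]
grip_width: 0.0555
```

```bash
python3 chk.py w3
```

```text
8.325 [ 0.026  0.161  1.92   0.     1.059 -2.93 ] [0.4888 0.1327 0.0698] 0.05548424987845314
dr [0.17 0.02 0.11] travel now-axes [-30.2   1.1  -0.3] travel after turn [-30.2   1.2  -0.4]  tool-y end [-0.982  0.188  0.   ]
rim n 5723 x [-0.1205 -0.1202  0.1193  0.1208] y [-0.0785 -0.0784  0.0558  0.0615]
free edge mid -0.07567527183683462 ang err deg -0.3858539560744483 x span -0.12051262400253097 0.09461819005143941
meter top z [0.0457 0.0901 0.0916] exp 0.09039688613238747
meter rect in case ((-0.04371921345591545, 0.0013879761099815369), (0.05492865666747093, 0.11853376030921936), 0.1752793937921524)
```

View pics/w3.png

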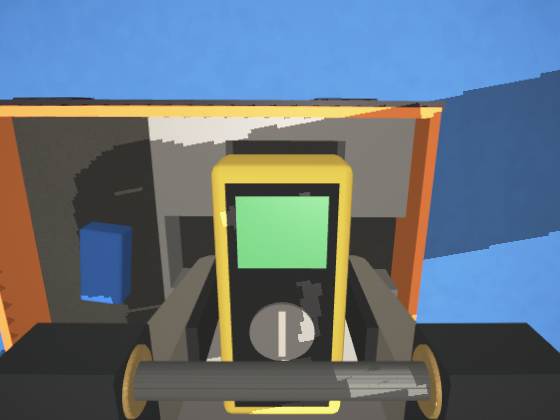

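Meter needs −1.2 mm in case x and +0.4° turn; y agrees (both edges read +1.4 mm). Lowering with force watch.

arm_command([
  {"hand":45,"travel":[6,1.2,0],"dr":[0.4,0,0]},
  {"hand":45,"travel":[10,0,0],"dr":[0,0,0]},
  {"hand":45,"travel":[10,0,0],"dr":[0,0,0]},
  {"hand":45,"travel":[8,0,0],"dr":[0,0,0]},
  {"hand":45,"travel":[5,0,0],"dr":[0,0,0]},
  {"hand":45,"travel":[0,0,0],"dr":[0,0,0]},
])

```text
clock: 9.12
tcp_pos: [0.4863, 0.1329, 0.0291]
ee_rot: [0.545, -0.45, 0.546, 0.45]
ft_force: [0.4, -0.6, -3.2]
grip_width: 0.0561
```

arm_command([
  {"hand":45,"travel":[4,0,0],"dr":[0,0,0]},
  {"hand":45,"travel":[3,0,0],"dr":[0,0,0]},
  {"hand":45,"travel":[1.5,0,0],"dr":[0,0,0]},
  {"hand":45,"travel":[0,0,0],"dr":[0,0,0]},
])

```text
clock: 9.62
tcp_pos: [0.4867, 0.1329, 0.0214]
ee_rot: [0.546, -0.45, 0.546, 0.45]
ft_force: [-1.7, -1.1, 1.4]
grip_width: 0.0561
```

Entered freely, and floor contact is felt at the expected height (z 0.0214). Releasing.

arm_command([
  {"hand":68,"travel":[0,0,0],"dr":[0,0,0]},
  {"hand":68,"travel":[0,0,0],"dr":[0,0,0]},
  {"hand":68,"travel":[0,0,0],"dr":[0,0,0]},
  {"hand":68,"travel":[-15,0,0],"dr":[0,0,0]},
  {"hand":68,"travel":[-35,0,0],"dr":[0,0,0]},
  {"hand":68,"travel":[-50,0,0],"dr":[0,0,0]},
  {"hand":60,"travel":[-50,0,0],"dr":[0,0,0]},
  {"hand":40,"travel":[-50,0,0],"dr":[0,0,0]},
])

```text
clock: 10.62
tcp_pos: [0.4865, 0.1329, 0.224]
ee_rot: [0.546, -0.45, 0.545, 0.449]
ft_force: [0.2, -0.0, 0.2]
grip_width: 0.0518
```

```bash
python3 - <<'E'
from h import *
f=grab("wrist");im=f["image"];P=cloud(f);hsv=cv2.cvtColor(im,cv2.COLOR_RGB2HSV)
s=sensors.get_state();print(s["clock"],s["tcp_pos"].round(4),s["qpos"].round(3),s["grip_width"])
C=np.array([.53179,.1241]);a=np.radians(-10.82);E=np.c_[[np.cos(a),np.sin(a)],[-np.sin(a),np.cos(a)]]
m=cv2.inRange(hsv,(21,110,50),(38,255,255))>0
z=P[...,2];mm=m&(abs(z-.042)<.006)
W=(onz(f,np.argwhere(mm)[:,::-1],.042)[:,:2]-C)@E;r=cv2.minAreaRect(W.astype(np.float32))
print("meter z",np.nanpercentile(z[m],[5,50,95]).round(4),r)
# tilt: plane over the meter's face
q=(P[...,:2]-C)@E;face=(abs(q[...,0]+.045)<.022)&(abs(q[...,1])<.05)&(abs(z-.042)<.01)
p=P[face];k=np.linalg.lstsq(np.c_[p[:,:2]-p[:,:2].mean(0),np.ones(len(p))],p[:,2],rcond=None)[0];print("plane",face.sum(),k.round(4))
save("w4",im)
E
```

```text
10.675 [0.4904 0.1331 0.2317] [ 0.027 -0.034  1.781 -0.     1.381 -2.923] 0.04790924721434504
meter z [0.0339 0.0432 0.0473] ((0.000514790415763855, 0.0022206827998161316), (0.15948514640331268, 0.24172267317771912), 89.89876556396484)
plane 4866 [-0.0014  0.0001  0.0439]
```

The meter's face is level, and floor contact came at the right height. Rising to cross over the lid; meanwhile I re-measure with the rim excluded.

arm_command([
  {"hand":0,"travel":[-45,0,0],"dr":[0,0,0]},
  {"hand":0,"travel":[-40,0,0],"dr":[0,0,0]},
  {"hand":0,"travel":[0,0,0],"dr":[0,0,0]},
  {"hand":0,"travel":[0,0,0],"dr":[0,0,0]},
])

```text
clock: 11.18
tcp_pos: [0.4863, 0.1329, 0.3058]
ee_rot: [0.546, -0.45, 0.546, 0.45]
ft_force: [0.1, -0.8, -0.6]
grip_width: 0.0081
```

```bash
python3 - <<'E'
from h import *
f=grab("wrist");im=f["image"];P=cloud(f);hsv=cv2.cvtColor(im,cv2.COLOR_RGB2HSV)
s=sensors.get_state();print(s["clock"],s["tcp_pos"].round(4),s["qpos"].round(3),s["grip_width"])
C=np.array([.53179,.1241]);a=np.radians(-10.82);E=np.c_[[np.cos(a),np.sin(a)],[-np.sin(a),np.cos(a)]]
z=P[...,2];q=(P[...,:2]-C)@E
m=cv2.inRange(hsv,(22,110,50),(38,255,255))>0;m&=(abs(q[...,0]+.045)<.045)&(abs(q[...,1])<.07)&(abs(z-.042)<.008)
W=(onz(f,np.argwhere(m)[:,::-1],.042)[:,:2]-C)@E
print("meter",m.sum(),np.median(z[m]),cv2.minAreaRect(W.astype(np.float32)))
o=(cv2.inRange(hsv,(5,130,50),(19,255,255))>0)&(abs(z-.045)<.006)
W=(onz(f,np.argwhere(o)[:,::-1],.045)[:,:2]-C)@E;fr=abs(W[:,1]+.08)<.006
print("rim z",np.median(z[o]),"x",np.percentile(W[fr,0],[0,1,99,100]).round(4),"ymin",np.percentile(W[:,1],[0,1]).round(4))
pad=(abs(q[...,0]+.1)<.012)&(abs(q[...,1]+.055)<.012);print("pad z (36)",np.nanmedian(z[pad]))
l=(abs(q[...,0])<.13)&(z>.07)&(z<.215)&(q[...,1]>.06)
print("lid y/z",np.percentile(q[l][:,1],[1,50,99]).round(3),np.percentile(z[l],[1,99]).round(3),"x",np.percentile(q[l][:,0],[.5,99.5]).round(4))
e=np.array([.565,.2705,.30]);to(e,-10.82)
E
```

```text
11.225 [0.486  0.1329 0.305 ] [ 0.027 -0.071  1.673 -0.     1.542 -2.923] 0.004418935903774563
meter 1409 0.0422516191150622 ((-0.04548749327659607, 0.0011908859014511108), (0.11783713847398758, 0.05557871237397194), 89.7352523803711)
rim z 0.04563885134844914 x [-0.1198 -0.1186  0.1188  0.1199] ymin [-0.0789 -0.0787]
pad z (36) 0.03682742349318177
lid y/z [0.085 0.091 0.124] [0.072 0.209] x [-0.1132  0.1253]
dr [-0.19 -0.03 -0.11] travel now-axes [  4.8 -51.3 150.2] travel after turn [  5.  -51.8 150. ]  tool-y end [-0.982  0.188  0.   ]
```

Seated: centre (−0.5, +0.2 mm) from the pocket, top at 42 mm as expected. Now going behind the lid with closed fingers.

arm_command([
  {"hand":0,"travel":[0,-17,50],"dr":[0,0,0]},
  {"hand":0,"travel":[0,-17,50],"dr":[0,0,0]},
  {"hand":0,"travel":[0,-17,50],"dr":[0,0,0]},
  {"hand":0,"travel":[0,0,4],"dr":[0,0,0]},
  {"hand":0,"travel":[40,0,0],"dr":[0,0,0]},
  {"hand":0,"travel":[40,0,0],"dr":[0,0,0]},
  {"hand":0,"travel":[30,0,0],"dr":[0,0,0]},
  {"hand":0,"travel":[0,0,0],"dr":[0,0,0]},
])

```text
clock: 12.22
tcp_pos: [0.5634, 0.273, 0.1923]
ee_rot: [0.543, -0.448, 0.548, 0.451]
ft_force: [0.5, -0.4, 0.1]
grip_width: 0.0004
```

```bash
cat > plan.py <<'E'
from h import *
s=sensors.get_state()
C=np.array([.53179,.1250]);a=np.radians(-10.95);E=np.c_[[np.cos(a),np.sin(a)],[-np.sin(a),np.cos(a)]]
c=(np.array(s["tcp_pos"][:2])-C)@E; z=s["tcp_pos"][2]-.008
print(s["clock"],"tip case x,y,z mm",(c*1e3).round(1),(z*1e3).round(1),"j6",s["qpos"][5].round(2),s["ft_force"].round(1))
# tip centre for lid angle th, contact corner at r=145 (tip half depth 10)
r=.145
for th in [1.64,1.55,1.45,1.3,1.15,1.0,.85,.7,.55,.4,.3,.2,.15,.1,.05,0]:
    y=.080-r*np.cos(th)+.035*np.sin(th)+.010; zz=.045+r*np.sin(th)+.035*np.cos(th)
    print(th,"dz_tool(+y)",round((y-c[1])*1e3,1),"dx_tool(down)",round((z-zz)*1e3,1))
E
python3 plan.py
```

```text
12.225 tip case x,y,z mm [  2.9 151.3] 184.3 j6 -2.69 [ 0.5 -0.4  0.1]
1.64 dz_tool(+y) -16.3 dx_tool(down) -2.9
1.55 dz_tool(+y) -29.3 dx_tool(down) -6.4
1.45 dz_tool(+y) -44.0 dx_tool(down) -8.8
1.3 dz_tool(+y) -66.4 dx_tool(down) -9.7
1.15 dz_tool(+y) -88.6 dx_tool(down) -7.3
1.0 dz_tool(+y) -110.2 dx_tool(down) -1.6
0.85 dz_tool(+y) -130.7 dx_tool(down) 7.3
0.7 dz_tool(+y) -149.6 dx_tool(down) 19.2
0.55 dz_tool(+y) -166.6 dx_tool(down) 33.7
0.4 dz_tool(+y) -181.2 dx_tool(down) 50.6
0.3 dz_tool(+y) -189.5 dx_tool(down) 63.0
0.2 dz_tool(+y) -196.4 dx_tool(down) 76.2
0.15 dz_tool(+y) -199.4 dx_tool(down) 83.1
0.1 dz_tool(+y) -202.1 dx_tool(down) 90.0
0.05 dz_tool(+y) -204.4 dx_tool(down) 97.1
0 dz_tool(+y) -206.3 dx_tool(down) 104.3
```

arm_command([
  {"hand":0,"travel":[-3,0,-16],"dr":[0,0,0]},
  {"hand":0,"travel":[-3.5,0,-13],"dr":[0,0,0]},
  {"hand":0,"travel":[-2.4,0,-14.7],"dr":[0,0,0]},
  {"hand":0,"travel":[-0.5,0,-11],"dr":[0,0,0]},
  {"hand":0,"travel":[-0.5,0,-11],"dr":[0,0,0]},
  {"hand":0,"travel":[0,0,0],"dr":[0,0,0]},
])

```text
clock: 12.98
tcp_pos: [0.5537, 0.2087, 0.2062]
ee_rot: [0.546, -0.45, 0.546, 0.449]
ft_force: [0.9, -0.3, -0.0]
grip_width: 0.0006
```

```bash
python3 plan.py|sed -n '1p;5,9p'; python3 - <<'E'
from h import *
save("s2",grab("scene")["image"])
E
```

```text
12.975 tip case x,y,z mm [ 5.6 86.3] 198.2 j6 -2.79 [ 0.9 -0.3 -0. ]
1.3 dz_tool(+y) -1.4 dx_tool(down) 4.1
1.15 dz_tool(+y) -23.6 dx_tool(down) 6.6
1.0 dz_tool(+y) -45.2 dx_tool(down) 12.3
0.85 dz_tool(+y) -65.7 dx_tool(down) 21.2
0.7 dz_tool(+y) -84.7 dx_tool(down) 33.0
```

View pics/s2.png

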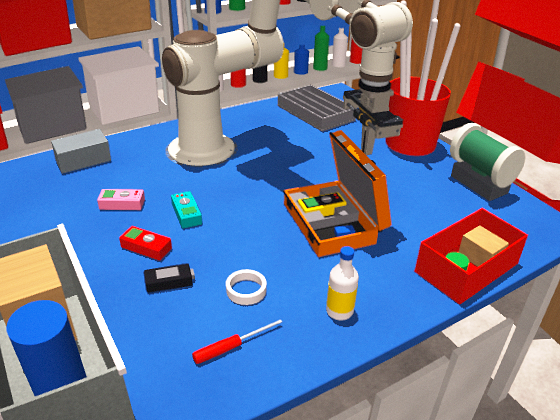

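The scene view shows the lid at (360,180) leaning over the case, with the finger behind it. The meter is seated at (322,203) and the bystanders are undisturbed. Continuing along the arc.

arm_command([
  {"hand":0,"travel":[3.3,0,-12],"dr":[0,0,0]},
  {"hand":0,"travel":[3.3,0,-12],"dr":[0,0,0]},
  {"hand":0,"travel":[3,0,-11],"dr":[0,0,0]},
  {"hand":0,"travel":[3,0,-11],"dr":[0,0,0]},
  {"hand":0,"travel":[4.5,0,-10],"dr":[0,0,0]},
  {"hand":0,"travel":[4.5,0,-10],"dr":[0,0,0]},
  {"hand":0,"travel":[6,0,-9.5],"dr":[0,0,0]},
  {"hand":0,"travel":[6,0,-9.5],"dr":[0,0,0]},
])

```text
clock: 14.02
tcp_pos: [0.5372, 0.1257, 0.1719]
ee_rot: [0.546, -0.45, 0.546, 0.45]
ft_force: [0.1, 0.6, 2.0]
grip_width: 0.0003
```

```bash
python3 plan.py|sed -n '1p;9,17p'
```

```text
14.025 tip case x,y,z mm [5.1 1.7] 163.9 j6 -2.94 [0.1 0.6 2. ]
0.7 dz_tool(+y) -0.1 dx_tool(down) -1.3
0.55 dz_tool(+y) -17.1 dx_tool(down) 13.2
0.4 dz_tool(+y) -31.7 dx_tool(down) 30.2
0.3 dz_tool(+y) -39.9 dx_tool(down) 42.6
0.2 dz_tool(+y) -46.9 dx_tool(down) 55.8
0.15 dz_tool(+y) -49.9 dx_tool(down) 62.6
0.1 dz_tool(+y) -52.5 dx_tool(down) 69.6
0.05 dz_tool(+y) -54.8 dx_tool(down) 76.7
0 dz_tool(+y) -56.7 dx_tool(down) 83.9
```

Joint 6 is at −2.94 and would get near its −3 limit. The lid holds its angle, so I lift off and make a half turn back (+180°) before continuing.

arm_command([
  {"hand":0,"travel":[-30,0,0],"dr":[0,0,0]},
  {"hand":0,"travel":[0,0,0],"dr":[10.6,0,0]},
  {"hand":0,"travel":[0,0,0],"dr":[10.6,0,0]},
  {"hand":0,"travel":[0,0,0],"dr":[10.6,0,0]},
  {"hand":0,"travel":[0,0,0],"dr":[10.6,0,0]},
  {"hand":0,"travel":[0,0,0],"dr":[10.6,0,0]},
  {"hand":0,"travel":[0,0,0],"dr":[10.6,0,0]},
  {"hand":0,"travel":[0,0,0],"dr":[10.6,0,0]},
])

```text
clock: 15.02
tcp_pos: [0.5366, 0.1259, 0.2012]
ee_rot: [0.706, -0.027, 0.707, 0.027]
ft_force: [-0.5, 0.2, 0.5]
grip_width: 0.0007
```

arm_command([
  {"hand":0,"travel":[0,0,0],"dr":[10.6,0,0]},
  {"hand":0,"travel":[0,0,0],"dr":[10.6,0,0]},
  {"hand":0,"travel":[0,0,0],"dr":[10.6,0,0]},
  {"hand":0,"travel":[0,0,0],"dr":[10.6,0,0]},
  {"hand":0,"travel":[0,0,0],"dr":[10.6,0,0]},
  {"hand":0,"travel":[0,0,0],"dr":[10.6,0,0]},
  {"hand":0,"travel":[0,0,0],"dr":[10.6,0,0]},
  {"hand":0,"travel":[0,0,0],"dr":[10.6,0,0]},
])

```text
clock: 16.02
tcp_pos: [0.5366, 0.1259, 0.2012]
ee_rot: [0.54, 0.456, 0.541, -0.457]
ft_force: [-1.0, 0.7, 0.1]
grip_width: 0.0004
```

arm_command([
  {"hand":0,"travel":[0,0,0],"dr":[10.5,0,0]},
  {"hand":0,"travel":[0,0,0],"dr":[10.5,0,0]},
  {"hand":0,"travel":[0,0,0],"dr":[0,0,0]},
])

```text
clock: 16.4
tcp_pos: [0.5367, 0.126, 0.2014]
ee_rot: [-0.45, -0.545, -0.451, 0.546]
ft_force: [0.3, 0.5, 0.4]
grip_width: 0.0005
```

```bash
python3 plan.py|sed -n '1p;9,17p'; python3 - <<'E'
from h import *
to([.5372,.1257,.1719],-10.95);print(sensors.get_state()["qpos"].round(2))
E
```

```text
16.4 tip case x,y,z mm [4.7 1.9] 193.4 j6 0.2 [0.3 0.5 0.4]
0.7 dz_tool(+y) -0.3 dx_tool(down) 28.2
0.55 dz_tool(+y) -17.3 dx_tool(down) 42.8
0.4 dz_tool(+y) -31.9 dx_tool(down) 59.7
0.3 dz_tool(+y) -40.1 dx_tool(down) 72.1
0.2 dz_tool(+y) -47.1 dx_tool(down) 85.3
0.15 dz_tool(+y) -50.1 dx_tool(down) 92.2
0.1 dz_tool(+y) -52.7 dx_tool(down) 99.1
0.05 dz_tool(+y) -55.0 dx_tool(down) 106.2
0 dz_tool(+y) -56.9 dx_tool(down) 113.4
dr [0.05 0.04 0.09] travel now-axes [29.5  0.6  0.2] travel after turn [29.5  0.5  0.2]  tool-y end [ 0.982 -0.19   0.   ]
[ 0.01  0.12  1.69 -0.    1.34  0.2 ]
```

arm_command([
  {"hand":0,"travel":[26,0,0],"dr":[0,0,0]},
  {"hand":0,"travel":[9,0,8.5],"dr":[0,0,0]},
  {"hand":0,"travel":[7.7,0,8.5],"dr":[0,0,0]},
  {"hand":0,"travel":[8.5,0,7.3],"dr":[0,0,0]},
  {"hand":0,"travel":[8.5,0,7.3],"dr":[0,0,0]},
  {"hand":0,"travel":[6.2,0,4.1],"dr":[0,0,0]},
  {"hand":0,"travel":[6.2,0,4.1],"dr":[0,0,0]},
  {"hand":0,"travel":[6.6,0,3.5],"dr":[0,0,0]},
])

```text
clock: 17.4
tcp_pos: [0.5293, 0.0835, 0.1236]
ee_rot: [0.45, 0.546, 0.45, -0.546]
ft_force: [-0.1, -0.4, 1.3]
grip_width: 0.0003
```

arm_command([
  {"hand":0,"travel":[6.6,0,3.5],"dr":[0,0,0]},
  {"hand":0,"travel":[6.9,0,3],"dr":[0,0,0]},
  {"hand":0,"travel":[6.9,0,2.6],"dr":[0,0,0]},
  {"hand":0,"travel":[5,0,2],"dr":[0,0,0]},
  {"hand":0,"travel":[0,0,0],"dr":[0,0,0]},
])

```text
clock: 18.02
tcp_pos: [0.5264, 0.0731, 0.0976]
ee_rot: [-0.449, -0.545, -0.45, 0.546]
ft_force: [-0.3, 0.2, -0.7]
grip_width: 0.0006
```

```bash
python3 plan.py|sed -n '1p;15,17p'
```

```text
18.025 tip case x,y,z mm [  4.6 -52. ] 89.6 j6 0.1 [-0.3  0.2 -0.7]
0.1 dz_tool(+y) 1.2 dx_tool(down) -4.7
0.05 dz_tool(+y) -1.1 dx_tool(down) 2.4
0 dz_tool(+y) -3.0 dx_tool(down) 9.6
```

arm_command([
  {"hand":0,"travel":[3,0,1],"dr":[0,0,0]},
  {"hand":0,"travel":[3,0,1],"dr":[0,0,0]},
  {"hand":0,"travel":[2,0,0.5],"dr":[0,0,0]},
])

```text
clock: 18.4
tcp_pos: [0.5265, 0.0706, 0.0901]
ee_rot: [0.45, 0.546, 0.45, -0.546]
ft_force: [0.8, 0.6, 0.3]
grip_width: 0.0004
```

arm_command([
  {"hand":0,"travel":[1.5,0,0],"dr":[0,0,0]},
  {"hand":0,"travel":[1,0,0],"dr":[0,0,0]},
])

```text
clock: 18.65
tcp_pos: [0.5265, 0.0702, 0.0879]
ee_rot: [-0.45, -0.545, -0.45, 0.546]
ft_force: [-2.0, -0.7, 4.9]
grip_width: 0.0003
```

arm_command([
  {"hand":0,"travel":[1,0,0],"dr":[0,0,0]},
  {"hand":0,"travel":[0,0,0],"dr":[0,0,0]},
])

```text
clock: 18.9
tcp_pos: [0.5267, 0.0701, 0.0875]
ee_rot: [-0.45, -0.546, -0.449, 0.546]
ft_force: [-2.6, -1.4, 5.3]
grip_width: 0.0004
```

```bash
python3 - <<'E'
from h import *
s=sensors.get_state();print(s["clock"],s["tcp_pos"].round(4),s["ft_force"].round(1))
E
```

```text
18.9 [0.5267 0.0701 0.0875] [-2.6 -1.4  5.3]
```

Resistance is at the shut height (tip at 80 mm). I back off upwards and measure the lid's height and ends.

arm_command([
  {"hand":0,"travel":[-30,0,0],"dr":[0,0,0]},
  {"hand":30,"travel":[-60,0,0],"dr":[0,0,0]},
  {"hand":50,"travel":[-60,0,0],"dr":[0,0,0]},
  {"hand":60,"travel":[0,0,0],"dr":[0,0,0]},
  {"hand":60,"travel":[0,0,0],"dr":[0,0,0]},
])

```text
clock: 19.52
tcp_pos: [0.5261, 0.0707, 0.2359]
ee_rot: [-0.449, -0.545, -0.45, 0.546]
ft_force: [-1.3, 0.4, 0.3]
grip_width: 0.0382
```

```bash
cat > lid.py <<'E'
from h import *
import sys
C=np.array([.53179,.1250]);a=np.radians(-10.95);E=np.c_[[np.cos(a),np.sin(a)],[-np.sin(a),np.cos(a)]]
for n in("wrist","top"):
    f=grab(n);P=cloud(f);hsv=cv2.cvtColor(f["image"],cv2.COLOR_RGB2HSV);q=(P[...,:2]-C)@E;z=P[...,2]
    o=(cv2.inRange(hsv,(5,130,50),(20,255,255))>0)&(abs(q[...,0])<.15)&(abs(q[...,1])<.1)
    t=o&(abs(z-.08)<.006); W=(onz(f,np.argwhere(t)[:,::-1],.08)[:,:2]-C)@E
    if t.sum()<100: print(n,"few");continue
    p=np.c_[q[t],z[t]];k=np.linalg.lstsq(np.c_[p[:,:2],np.ones(len(p))],p[:,2],rcond=None)[0]
    print(n,"top face n",t.sum(),"z plane",k.round(4),"x",np.percentile(W[:,0],[0,.5,99.5,100]).round(4),"y",np.percentile(W[:,1],[0,.5,99.5,100]).round(4),"mid x",((np.percentile(W[:,0],.3)+np.percentile(W[:,0],99.7))/2).round(4))
    h=(z>.095)&(z<.115)&(abs(q[...,0])<.06)&(abs(q[...,1])<.06)
    if h.sum()>30: print("  grip n",h.sum(),"z",np.median(z[h]).round(4),"x",np.percentile(q[h][:,0],[2,50,98]).round(4),"y",np.percentile(q[h][:,1],[2,98]).round(4))
    save(sys.argv[1]+n,f["image"])
f=grab("scene");save(sys.argv[1]+"scene",cv2.resize(f["image"][150:280,250:420],(785,600),interpolation=cv2.INTER_CUBIC))
s=sensors.get_state();c=(np.array(s["tcp_pos"][:2])-C)@E;print(s["clock"],"tcp case",c.round(4),s["tcp_pos"][2].round(4),s["grip_width"])
E
python3 lid.py l1
```

```text
wrist top face n 52817 z plane [0.0007 0.001  0.0809] x [-0.1136 -0.1123  0.1239  0.1252] y [-0.0785 -0.0774  0.0798  0.0805] mid x 0.0058
  grip n 2389 z 0.1085 x [-0.004   0.0058  0.0151] y [-0.0317  0.0344]
top top face n 1140 z plane [-0.0021  0.      0.0797] x [-0.1144 -0.1138  0.0085  0.1238] y [-0.0782 -0.0581  0.0776  0.0786] mid x -0.044
19.675 tcp case [ 0.0039 -0.0546] 0.2345 0.05021656806893943
```

View pics/l1scene.png

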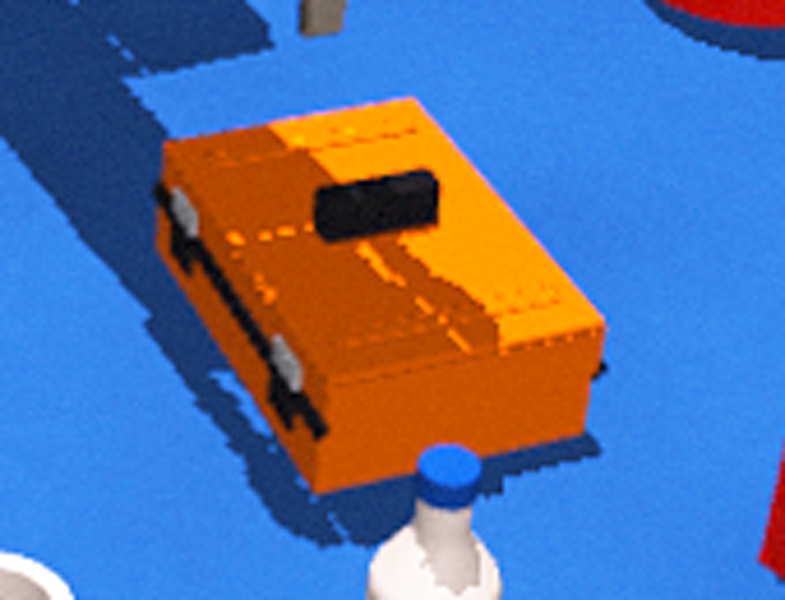

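Lid shut and flat: top plane at 80 mm, slope under 0.002. The crop shows it overhanging the +x end, and the slip measures +5.7 mm. I'll pinch the grip and slide it 5.7 mm towards −x.

arm_command([
  {"hand":60,"travel":[0,1.9,-54.6],"dr":[0,0,0]},
  {"hand":60,"travel":[40,0,0],"dr":[0,0,0]},
  {"hand":60,"travel":[40,0,0],"dr":[0,0,0]},
  {"hand":60,"travel":[35,0,0],"dr":[0,0,0]},
  {"hand":60,"travel":[18,0,0],"dr":[0,0,0]},
  {"hand":60,"travel":[7,0,0],"dr":[0,0,0]},
  {"hand":30,"travel":[0,0,0],"dr":[0,0,0]},
  {"hand":15,"travel":[0,0,0],"dr":[0,0,0]},
])

```text
clock: 20.68
tcp_pos: [0.5399, 0.1238, 0.0983]
ee_rot: [0.45, 0.546, 0.449, -0.545]
ft_force: [0.9, 0.1, 0.2]
grip_width: 0.0422
```

arm_command([
  {"hand":12,"travel":[0,0,0],"dr":[0,0,0]},
  {"hand":12,"travel":[0,0,0],"dr":[0,0,0]},
  {"hand":12,"travel":[0,0,0],"dr":[0,0,0]},
])

```text
clock: 21.05
tcp_pos: [0.5388, 0.1238, 0.0972]
ee_rot: [0.45, 0.546, 0.45, -0.546]
ft_force: [-1.0, 0.3, 2.7]
grip_width: 0.0198
```

```bash
python3 plan.py|head -1; python3 - <<'E'
from h import *
s=sensors.get_state();print(s["tcp_pos"].round(4),s["grip_width"])
E
```

```text
21.05 tip case x,y,z mm [7.1 0.2] 89.2 j6 0.2 [-1.   0.3  2.7]
[0.5388 0.1238 0.0972] 0.019808976655731197
```

arm_command([
  {"hand":12,"travel":[0,-1.5,0],"dr":[0,0,0]},
  {"hand":12,"travel":[0,-1.5,0],"dr":[0,0,0]},
  {"hand":12,"travel":[0,-1.5,0],"dr":[0,0,0]},
  {"hand":12,"travel":[0,-1.2,0],"dr":[0,0,0]},
  {"hand":12,"travel":[0,0,0],"dr":[0,0,0]},
  {"hand":12,"travel":[0,0,0],"dr":[0,0,0]},
])

```text
clock: 21.8
tcp_pos: [0.5334, 0.1248, 0.0972]
ee_rot: [0.45, 0.546, 0.45, -0.545]
ft_force: [1.8, -1.0, 4.2]
grip_width: 0.0197
```

```bash
python3 lid.py l2
```

```text
wrist top face n 94572 z plane [ 0.0006 -0.0021  0.081 ] x [-0.1176 -0.1165  0.1202  0.1214] y [-0.0595 -0.0554  0.0807  0.0813] mid x 0.0018
  grip n 7466 z 0.1085 x [-0.0175  0.0019  0.0209] y [-0.0303  0.036 ]
top top face n 1845 z plane [0.0001 0.0022 0.0797] x [-0.118  -0.116   0.1202  0.121 ] y [-0.0816 -0.0789  0.0782  0.0788] mid x 0.0018
21.95 tcp case [0.0017 0.0002] 0.0972 0.019935799226017507
```

Both cameras put the lid at +1.8 mm, so I move it another −1.8 mm.

arm_command([
  {"hand":12,"travel":[0,-1,0],"dr":[0,0,0]},
  {"hand":12,"travel":[0,-0.9,0],"dr":[0,0,0]},
  {"hand":12,"travel":[0,0,0],"dr":[0,0,0]},
  {"hand":12,"travel":[0,0,0],"dr":[0,0,0]},
])

```text
clock: 22.45
tcp_pos: [0.5316, 0.1252, 0.0971]
ee_rot: [0.45, 0.546, 0.45, -0.545]
ft_force: [0.6, -0.1, 5.0]
grip_width: 0.0198
```

```bash
python3 lid.py l3
```

```text
wrist top face n 94620 z plane [ 0.0006 -0.0021  0.081 ] x [-0.1195 -0.1184  0.1183  0.1194] y [-0.0595 -0.0554  0.0807  0.0813] mid x -0.0001
  grip n 7476 z 0.1085 x [-0.0194 -0.      0.0189] y [-0.0303  0.036 ]
top top face n 1853 z plane [0.0027 0.0028 0.0797] x [-0.1197 -0.1178  0.1184  0.1192] y [-0.0813 -0.0789  0.078   0.0788] mid x 0.0001
22.6 tcp case [-0.0002  0.0002] 0.0971 0.019809826145740544
```

Centred within 0.2 mm in both views. Opening and lifting straight up.

arm_command([
  {"hand":45,"travel":[0,0,0],"dr":[0,0,0]},
  {"hand":60,"travel":[0,0,0],"dr":[0,0,0]},
  {"hand":60,"travel":[0,0,0],"dr":[0,0,0]},
  {"hand":60,"travel":[-20,0,0],"dr":[0,0,0]},
  {"hand":60,"travel":[-45,0,0],"dr":[0,0,0]},
  {"hand":60,"travel":[-50,0,0],"dr":[0,0,0]},
  {"hand":60,"travel":[-40,0,-30],"dr":[0,0,0]},
  {"hand":60,"travel":[0,0,0],"dr":[0,0,0]},
])

```text
clock: 23.6
tcp_pos: [0.539, 0.1561, 0.2557]
ee_rot: [0.452, 0.547, 0.449, -0.543]
ft_force: [0.2, -0.0, -1.0]
grip_width: 0.06
```

```bash
python3 lid.py l4
```

```text
wrist top face n 34487 z plane [ 0.0005 -0.0008  0.0809] x [-0.1196 -0.1181  0.1182  0.1195] y [-0.0784 -0.0771  0.0814  0.0816] mid x 0.0001
  grip n 1742 z 0.1085 x [-0.0096  0.      0.0096] y [-0.0312  0.0359]
top top face n 3386 z plane [0.0006 0.0036 0.0798] x [-0.1198 -0.1186  0.1182  0.1193] y [-0.0813 -0.0786  0.0737  0.0785] mid x -0.0003
  grip n 191 z 0.1073 x [-0.01   -0.0005  0.0098] y [-0.0348  0.0319]
23.75 tcp case [-0.0014  0.0296] 0.2501 0.059749785469688184
```

View pics/l4scene.png

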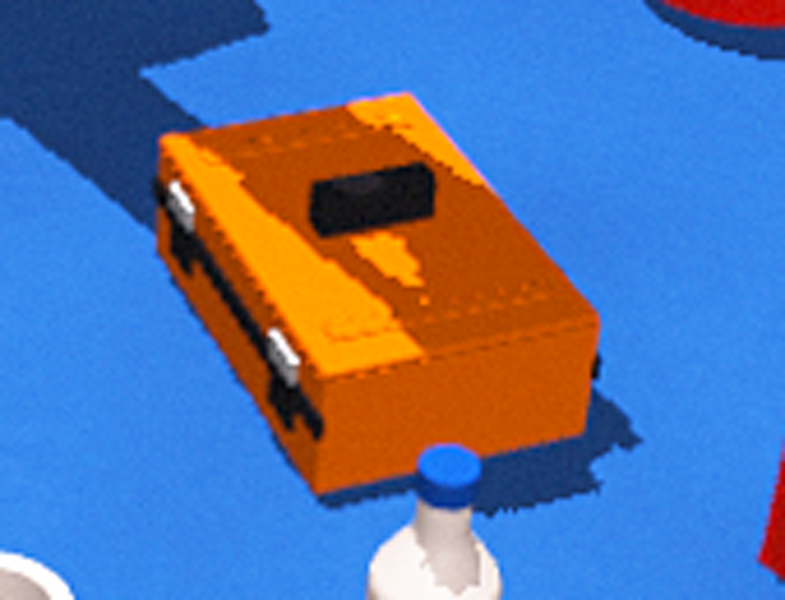

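The end faces are now flush in the crop, with the +x end forming one straight edge at (590,320–430). The lid is flat at 80 mm and nothing is touching it. Handing in.

```bash
python3 - <<'E'
from cell import sensors,arm
s=sensors.get_state();print(s["clock"],abs(s["joint_vel"]).max().round(4));print(arm.finish_job())
E
```

```text
23.75 0.0166
the job is handed in; nothing more can be done
None
```

The meter is in its pocket, the case is shut with its ends lined up, and the job was handed in at 23.75 s. `arm.finish_job()` reports no verdict, so the results below are from my own checks.

**Meter:** I gripped it across its 56 mm and lowered it until I felt the pocket floor, with its screen towards the free edge. Before closing, its centre was about 0.5 mm from the pocket's centre, its top was at 42 mm as expected, and it lay level. It could not be seen again once the lid was down.

**Lid:** I pushed it shut with closed fingers. Partway down I lifted off and half-turned the tool, because the last joint was close to its limit. I then pinched the grip and slid the lid about 5.7 mm towards −x; the first slide came up about 1.8 mm short, so I repeated it.

**Last checks:**
- **Lid seating:** the outer face is flat at 80 mm. The wrist view gives a hinge angle of about 0.001 rad and the top view 0.004 rad; both are well under the 0.025 limit.
- **Lid ends:** +0.1 mm in the wrist view and −0.3 mm in the top view, within the 3 mm allowed. The scene view shows them flush.
- **Robot:** clear of everything, about 14 cm above the grip.
- **Bystanders:** none were approached, and they looked unmoved partway through. I did not measure them again at the end.

The wrist view placed the case about 1 to 1.5 mm further along y than the top view. I centred the meter using the wrist view, where both it and the rim were visible.

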